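# Free the drill head and clear the drilled pendant

### The job

The pendant under the bench drill is drilled and has to come out. Pull up the red T-handle of the sprung plunger that locks the drill head, twist it into its rest notch and let go so that it stays up; swing the drill head aside by its grip post right round to its stop, on the side where the bead jar is not standing; then lift the orange-studded pendant off the block and set it down flat in the empty pocket of the wooden tray. Leave the plunger parked and the head aside, do not drop the pendant, and do not disturb the other things on the bench.

Things in the scene. Friction and masses are not known exactly. Their poses are not given: they have to be found in the camera images.
- drill_stand: Bench drilling stand, fixed: light grey base plate 262 x 150 x 12 mm, steel column 28 mm thick, 210 mm tall. Origin on the column's axis at bench level; -x points from the column to the work (roughly to the robot), z up. Wooden drilling block 60 x 50 mm centred at x = -150 mm, top 42 mm above the bench. The plunger stands in a fixed bracket at x = -48 mm; its 40 mm thick slotted crown ends 223 mm up.
- t_handle (a point): Centre of the red T-handle bar on the plunger: bar 72 mm long along this point's y axis, 14 mm wide along x, 14 mm tall, z up. 253 mm above the bench and 30 mm above the crown when locked; it rises with joint plunger_lift and turns with joint plunger_twist. Locked, the bar slants 37 degrees across the line of the head's arm; parked, 37 degrees the other way. Only the 12 mm stem is between bar and crown.
- plunger_lift (a joint): How far the plunger is pulled straight up, m: 0 = pin in the head's index flange, head locked; 0.018 = most. A spring pulls it down with 9 N at 0, 14 N at 0.016. A cross lug on its stem sits in a slot of the crown, so it twists only when pulled beyond 0.014; let down in the rest notch it stays at about 0.011 by itself and the head is free.
- plunger_twist (a joint): Turn of the T-handle about the vertical, rad, counter-clockwise seen from above: 0 = locked position, 1.31 (75 degrees) = at the rest notch, which is 3 mm deep; it turns no further than 1.45.
- drill_head (a joint): Swing of the head about the column, rad, counter-clockwise seen from above positive (its tip goes to the stand's -y side); 0 = over the work, where the plunger locks it; stops at -1.4 and +1.4. Stays where left; 2 to 3 N at the grip post turn it. Arm 138 to 162 mm above the bench; blue drill 47 mm thick, 130 mm from the column's axis, from 62 mm (bit) up to 265 mm: it clears flat things, not the jar.
- grip_post (a point): On the axis of the upright black grip post at the end of the head's arm, 190 mm from the column's axis, 215 mm above the bench; the post is round, 20 mm in diameter, and stands free from 176 to 237 mm above the bench. Moves with the head; z up, its -x axis points away from the column.
- pendant: The drilled pendant: hammered aluminium disc 64 mm in diameter, 4 mm thick, with a round orange stud 28 mm in diameter standing 18 mm above it (straight sides for the lower 13 mm), 22 mm tall in all, about 60 g. Origin at the centre of its underside, z up. Starts flat on the drilling block under the drill, about 156 mm from the column.
- tray: Dark wooden tray, fixed, 172 x 90 x 22 mm, walls and floor 6 mm, its long side along x, with two square pockets 77 x 78 mm parted by a 6 mm wall. Origin at the centre of its underside.
- free_pocket (a point): Centre of the floor of the tray's empty pocket, 6 mm above the bench; the walls end 22 mm above the bench, the middle wall 20 mm. Axes as the tray's.
- green_pendant: A finished pendant of the same shape with a green stud, in the tray's other pocket. To be left alone. Origin at the centre of its underside.
- bead_jar: Glass jar of beads with a white cap, 68 mm in diameter, 148 mm tall, standing beside the drilling stand in the path of the head on one side. To be left alone. Origin at the centre of its underside.
- long_pliers: Black-handled long-nose pliers lying flat beside the drilling stand, on the side opposite the jar, 160 mm long along x, 46 mm wide, 13 mm high. To be left alone. Origin near the middle, at bench level.
- cutters: Red-handled side cutters lying flat, 135 mm long along x, 46 mm wide, 13 mm high. To be left alone. Origin near the middle, at bench level.
- tape_roll: Roll of cream masking tape lying flat, 120 mm in diameter, 25 mm high. To be left alone. Origin at the centre of its underside.
- glue_tube: White and red glue tube lying flat, 130 mm long along x, 36 mm wide, 25 mm high. To be left alone. Origin near the middle, at bench level.
- mallet: Wooden mallet lying behind the stand, 222 mm long along x, head 75 mm wide and 44 mm high at its +x end. To be left alone. Origin near the middle, at bench level.
Mind the look-alikes: they are no part of the job. What is shaped like the tray but blue is not meant.

How it is judged:
By the outcome, as a careful person would: the job done as asked, in the order asked, and still so for the second after the job is handed in, with the robot touching nothing.
It also fails if it takes over 70 s, if anything falls off the work surface, if the arm or the gripper's body presses on something with over 40 N, if the wrist force passes 120 N, or if a joint passes its speed limit or range.

### The arm

A 6-joint arm with a two-finger parallel gripper is mounted at the origin on the work surface. World frame = base frame: x ahead of the robot, y to its left, z up, the work surface at z = 0. Lengths are in m, angles in rad, forces in N, time in s.
With the tool pointing down it reaches from about 0.25 to 0.725 m from the base axis. Payload 9.7 kg.
Tool frame: the origin (TCP) lies at the very end of the fingers, on their centre line; the grasp point (between the pads) lies 19 mm behind it; z points along the fingers, y is the direction in which the jaws open and shut (so a half turn about z gives the same grasp; the last joint's range is limited). The gripper opens to 85 mm and grips with 20 to 120 N. Pads are 22 mm wide; open, the fingers measure 114 mm over their backs; the gripper's body (76 mm by 85 mm) begins 54 mm behind the grasp point. The pads swing forward as they close: fully open they stand 13 mm farther back than shut.
Start: joints at [1.152, 0.087, 0.176, 1.66, 0, 1.571], TCP at [0.224, 0.502, 0.231] pointing down, gripper open.
Joint ranges: [-3.13, 3.13], [-0.85, 1.81], [-1.15, 1.24], [-2.2, 2.28], [-1.44, 1.52], [-3.14, 3.14]. Speed limits (rad/s): [2.22, 2.22, 2.57, 3.14, 3.14, 3.14].

### API

Orientations are given as a rotation vector (axis times angle).
In Python, from plant import sense, snapshot, hand_in, regions_of, place_of gives the robot as it stands. The module is installed in compiled form; this text tells all that it offers.
- The arm moves only by the tool arm_command, never from a script. Its argument "targets" is one flat list of numbers, 7 for each row, row after row: the shift along the world's x, y, z in m, then the turn, a rotation vector about the world's x, y, z in rad, then the opening, from 0 (shut) to 1 (fully open). A call has 1 to 12 rows; each row shifts and turns the pose as measured when the row begins; what a row does not reach is not made up. A row lasts 1/8 s, in which the tool goes at most 62.5 mm and 10.7 degrees, less where a joint would pass 70% of its speed; a pose out of reach is approached as far as the arm can. A call with a gripper value outside its range is refused whole. The fingers move at their own pace and stop on an object; the grip force is fixed at half the most. Time passes only in rows, so rows that do not move let the fingers close. It gives the time, the measured TCP pose, the force and the opening at its end, in the units of the state.
- sense(): the state, without advancing time (a new reading comes with each control period).
- snapshot(name): name is "side" or "top"; returns a dict with "img" (384x512x3 uint8, blue, green, red), "depth" (384x512 float32, m along the optical axis (not along the pixel's ray), 0 where there is no reading), "camera_matrix" (3x3 intrinsics, pixels), "rvec" (rotation vector, rad) and "tvec" (3), from world to camera coordinates, as OpenCV has them. Camera axes: x right, y down, z forward; pixel columns grow to the right and rows downward; lengths in m; the calibration is good to about 2 mm. A picture is of the moment at which its call begins.
- hand_in(): hands the job in, once; it reports no verdict.
Trained networks look in the newest picture that a camera, given by its name, has taken for a name from the list of things; names that differ only in an ending like _2 or _b are one class to them, and where a whole thing is asked for, a point or a joint stands for the part that bears it (a point fixed in the world has none). Each returns a list of dicts, best first, with "p" (0 to 1); they miss things now and then, are a little off and sometimes report something else, mostly with a low value. They report only what shows in the picture. A call takes as long as a camera call. They do not tell look-alikes from the thing itself.
- regions_of(camera, query): "region" (384x512 bool, what is visible of it) and "rect" ([centre column, centre row, width, height] in pixels, round what is visible of it).
- place_of(camera, query): "centre" ([column, row] in pixels: a listed point, or the origin of a listed thing).
The state is a dict: "time": time; "qpos": joint angles; "qvel": joint speeds; "effort": joint torques, N m; "position": TCP position; "ee_rot": TCP orientation; "wrist_force": force on the tool from outside, world axes, zero at the start; "wrist_torque": the same for the moment, N m; "finger_gap": opening from 0.0 (shut) to 1.0 (fully open).
Only numpy, scipy, OpenCV 4.12 (cv2) and the standard library are available. Lean on these libraries where they do the work, as an engineer would, in place of code of your own. Each camera call takes 0.05 s, during which the arm holds its last target. There are 200 camera calls.

## Working session

There is one attempt and no reset: what is moved stays moved. The work goes in short steps, Python scripts to look and compute and a tool call to move; the robot and the scene stay as the last step left them, time stands still between calls to the robot, and variables do not carry over. Pictures are saved under pics/ and viewed, about 8 in all and at most 12, crops included, and the job is handed in when it is done.

Besides the shell and the picture viewer there is one more tool, called after "Request:" by a JSON object that holds its "method" and its "body", one argument or row to a line. arm_command: Moves the arm, as the interface text tells. Its arguments: {"type":"object","properties":{"targets":{"type":"array"}},"required":["targets"]}

```bash
mkdir -p pics; cat > h.py <<'E'
import numpy as np, cv2
from plant import sense, snapshot, hand_in, regions_of, place_of
def ray(s,px):
    R=cv2.Rodrigues(np.array(s["rvec"],float))[0]; t=np.array(s["tvec"],float).ravel()
    K=np.array(s["camera_matrix"])
    d=R.T@np.linalg.inv(K)@np.array([px[0],px[1],1.0]); o=-R.T@t
    return o,d
def atz(s,px,z):
    o,d=ray(s,px); return o+d*(z-o[2])/d[2]
def atd(s,px):
    c,r=int(round(px[0])),int(round(px[1])); p=s["depth"][max(r-1,0):r+2,max(c-1,0):c+2]; p=p[p>0]
    o,d=ray(s,px); return o+d*np.median(p) if len(p) else None
def proj(s,X):
    return cv2.projectPoints(np.array([X],float),np.array(s["rvec"],float),np.array(s["tvec"],float),np.array(s["camera_matrix"],float),None)[0].ravel()
E
python3 - <<'E'
from h import *
np.set_printoptions(precision=3,suppress=True)
Z=dict(drill_stand=0,t_handle=.253,grip_post=.215,pendant=.042,tray=0,free_pocket=.006,green_pendant=.006,bead_jar=0,long_pliers=0,cutters=0,tape_roll=0,glue_tube=0,mallet=0)
for c in("top","side"):
    s=snapshot(c); cv2.imwrite(f"pics/{c}0.png",s["img"])
    o,d=ray(s,(256,192)); print(c,"cam",o,"dir",d)
    for n,z in Z.items():
        for f in place_of(c,n)[:3]:
            if f["p"]>.2: print(c,n,round(f["p"],2),np.round(f["centre"]),atz(s,f["centre"],z),atd(s,f["centre"]))
s=sense();print(s["position"],s["ee_rot"],s["finger_gap"],s["time"])
E
```

```text
top cam [ 0.297 -0.085  1.322] dir [ 0.169  0.009 -0.986]
top drill_stand 0.73 [236. 166.] [0.617 0.002 0.   ] [ 0.57  -0.011  0.196]
top t_handle 0.65 [226. 159.] [0.579 0.015 0.253] [0.577 0.015 0.259]
top grip_post 0.93 [230. 207.] [0.439 0.004 0.215] [0.437 0.002 0.235]
top pendant 0.44 [234. 204.] [0.473 0.001 0.042] [ 0.457 -0.007  0.159]
top pendant 0.32 [228. 158.] [0.636 0.027 0.042] [0.579 0.008 0.26 ]
top tray 0.79 [331. 280.] [ 0.216 -0.339  0.   ] [ 0.217 -0.335  0.019]
top tray 0.63 [332. 220.] [ 0.424 -0.344  0.   ] [ 0.423 -0.341  0.015]
top tray 0.59 [344. 143.] [ 0.713 -0.398  0.   ] [ 0.709 -0.395  0.014]
top free_pocket 0.98 [339. 288.] [ 0.189 -0.362  0.006] [ 0.189 -0.362  0.005]
top free_pocket 0.94 [420. 257.] [ 0.297 -0.649  0.006] [ 0.297 -0.649  0.006]
top free_pocket 0.64 [348. 220.] [ 0.425 -0.402  0.006] [ 0.425 -0.402  0.007]
top green_pendant 0.59 [320. 215.] [ 0.441 -0.303  0.006] [ 0.44  -0.301  0.021]
top bead_jar 0.75 [193. 179.] [0.569 0.157 0.   ] [0.539 0.13  0.144]
top long_pliers 0.57 [234. 204.] [0.477 0.007 0.   ] [ 0.455 -0.004  0.159]
top 
[... 1265 characters left out ...]
. 185.] [ 0.459 -0.285  0.006] [ 0.459 -0.283  0.009]
side bead_jar 0.75 [243. 271.] [0.565 0.149 0.   ] [0.558 0.189 0.079]
side long_pliers 0.58 [246. 211.] [ 0.583 -0.134  0.   ] [0.563 0.007 0.194]
side cutters 0.52 [223. 166.] [ 0.716 -0.388  0.   ] [ 0.714 -0.38   0.008]
side tape_roll 0.65 [275. 321.] [0.435 0.33  0.   ] [ 0.435  0.329 -0.   ]
side glue_tube 0.78 [206. 328.] [0.672 0.372 0.   ] [0.668 0.38  0.024]
side glue_tube 0.54 [230. 239.] [0.634 0.011 0.   ] [0.629 0.032 0.035]
side mallet 0.92 [192. 241.] [0.784 0.032 0.   ] [0.783 0.033 0.002]
side mallet 0.38 [244. 213.] [ 0.591 -0.122 -0.   ] [0.569 0.021 0.198]
[0.224 0.502 0.231] [0.653 3.073 0.   ] 0.9966151159354445 1.4
```

```bash
python3 - <<'E'
import cv2
t=cv2.imread("pics/top0.png");cv2.imwrite("pics/top0c.png",cv2.resize(t[100:320,170:450],None,fx=2.7,fy=2.7,interpolation=cv2.INTER_CUBIC))
t=cv2.imread("pics/side0.png");cv2.imwrite("pics/side0c.png",cv2.resize(t[120:300,170:370],None,fx=3.3,fy=3.3,interpolation=cv2.INTER_CUBIC))
E
```

```text
(no output)
```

View pics/top0c.png

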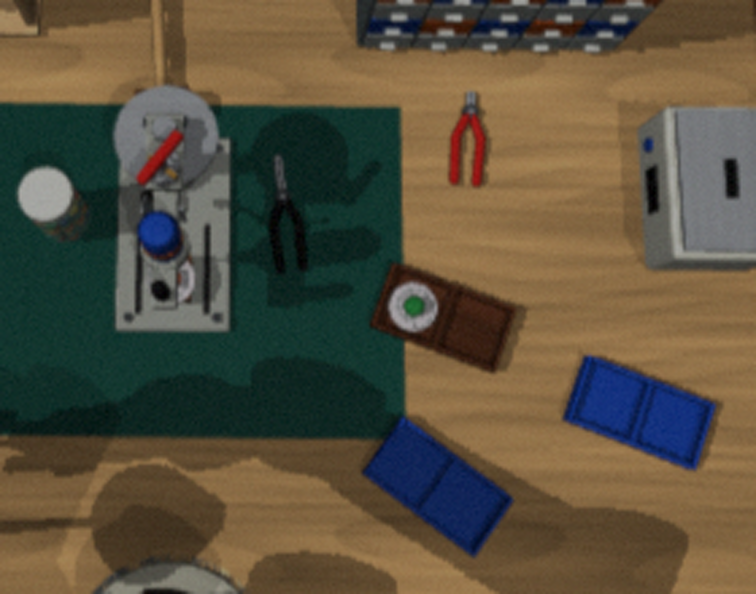

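View pics/side0c.png

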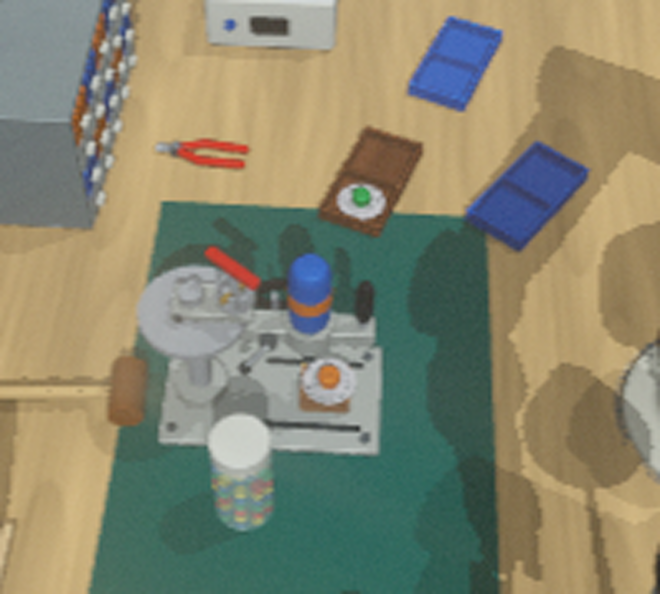

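Wooden tray with the green pendant is at full-image top ≈(336,217). The two blue look-alike trays are at ≈(331,280) and (410,253), and are ruled out by colour. In the top crop the wooden tray's empty pocket is on the right, at ≈(348,220). The jar is at (193,179) on the +y side, so the head must swing to −y, where the pliers lie. The red bar in the crop runs from (140,180) to (180,135).

```bash
cat >> h.py <<'E'
def cloud(s):
    v,u=np.mgrid[0:384,0:512]; R=cv2.Rodrigues(np.array(s["rvec"],float))[0]; t=np.array(s["tvec"],float).ravel()
    C=np.linalg.inv(np.array(s["camera_matrix"]))@np.stack([u.ravel(),v.ravel(),np.ones(u.size)])*s["depth"].ravel()
    return (R.T@(C-t[:,None])).T.reshape(384,512,3)
def rect(P):
    b=cv2.minAreaRect(np.float32(P[:,:2])); q=cv2.boxPoints(b); e=[q[1]-q[0],q[2]-q[1]]
    e=max(e,key=np.linalg.norm); return np.round(b[0],4),np.round(sorted(b[1]),4),round(np.degrees(np.arctan2(e[1],e[0]))%180,1)
E
python3 - <<'E'
from h import *
np.set_printoptions(precision=4,suppress=True)
for c in("top","side"):
    s=snapshot(c); W=cloud(s); h=cv2.cvtColor(s["img"],cv2.COLOR_BGR2HSV).astype(int); H,S,V=h[...,0],h[...,1],h[...,2]
    near=(np.abs(W[...,0]-.573)<.06)&(np.abs(W[...,1]-.012)<.06)
    m=near&((H<8)|(H>172))&(S>150)&(W[...,2]>.235)&(W[...,2]<.275); P=W[m]; print(c,"T",len(P),rect(P),np.median(P[:,2]),P.mean(0))
    m=(np.abs(W[...,0]-.437)<.03)&(np.abs(W[...,1]-.003)<.03)&(W[...,2]>.18)&(W[...,2]<.26)&(V<70); P=W[m]; print("post",len(P),rect(P) if len(P)>3 else 0,P[:,2].max() if len(P) else 0)
    m=(np.abs(W[...,0]-.49)<.06)&(np.abs(W[...,1]-.005)<.06)&(H>100)&(H<128)&(S>120)&(W[...,2]>.2); P=W[m]; P=P[P[:,2]>np.percentile(P[:,2],60)];print("drilltop",len(P),rect(P),np.median(P[:,2]))
    for q in regions_of(c,"tray"):
        P=W[q["region"]]; P=P[(P[:,2]>.012)&(P[:,2]<.03)]
        if len(P)>20: print("tray",round(q["p"],2),q["rect"],rect(P),np.median(s["img"][q["region"]],0))
    g=(H>40)&(H<80)&(S>120)&(np.abs(W[...,0]-.44)<.05)&(np.abs(W[...,1]+.3)<.05)&(W[...,2]>.02); P=W[g]; print("green stud",len(P),P.mean(0) if len(P) else 0)
    g=(H>4)&(H<18)&(S>150)&(np.abs(W[...,0]-.47)<.04)&(np.abs(W[...,1]-.01)<.04)&(W[...,2]>.045)&(W[...,2]<.075); P=W[g]; print("orange",len(P),(P.mean(0),rect(P)) if len(P)>3 else 0)
    m=near&(W[...,2]>.2)&(W[...,2]<.235);print("crown",W[m].mean(0) if m.any() else 0)
E
```

```text
top T 100 (array([0.5803, 0.007 ]), array([0.0137, 0.0698]), np.float32(143.8)) 0.25967200476694935 [0.5801 0.0068 0.2596]
post 43 (array([0.438 , 0.0047]), array([0.017 , 0.0179]), np.float32(5.3)) 0.24002579246564332
drilltop 75 (array([0.4984, 0.005 ]), array([0.032 , 0.0329]), np.float32(166.1)) 0.26445655727936396
tray 0.87 [332.0, 280.9, 49.8, 50.9] (array([ 0.2171, -0.3373]), array([0.0901, 0.1732]), np.float32(54.0)) [85. 35. 15.]
tray 0.66 [406.0, 252.4, 52.7, 38.1] (array([ 0.3133, -0.5994]), array([0.0904, 0.1725]), np.float32(69.2)) [118.  47.  18.]
green stud 35 [ 0.4465 -0.3092  0.0276]
orange 0 0
crown [0.5925 0.0035 0.2124]
side T 66 (array([0.581 , 0.0113]), array([0.0151, 0.0697]), np.float32(141.3)) 0.2585867067485209 [0.5812 0.0117 0.2591]
post 52 (array([0.4392, 0.0131]), array([0.0127, 0.0169]), np.float32(50.4)) 0.23830713388664293
drilltop 61 (array([0.5018, 0.0128]), array([0.0328, 0.0355]), np.float32(43.6)) 0.2638930178610624
tray 0.84 [282.1, 173.6, 30.7, 30.5] (array([ 0.435 , -0.3451]), array([0.0893, 0.1752]), np.float32(70.6)) [ 57.  81. 113.]
tray 0.79 [331.9, 178.2, 37.2, 32.8] (array([ 0.2203, -0.3328]), array([0.091 , 0.1757]), np.float32(54.0)) [138.  79.  61.]
tray 0.62 [308.2, 139.2, 26.6, 33.0] (array([ 0.3147, -0.5951]), array([0.0888, 0.1785]), np.float32(68.7)) [177. 102.  71.]
tray 0.21 [187.9, 237.3, 54.1, 20.0] (array([0.803 , 0.0244]), array([0.0718, 0.2196]), np.float32(175.1)) [ 84.5 121.5 146. ]
green stud 19 [ 0.4469 -0.3034  0.0269]
orange 28 (array([0.4754, 0.0124, 0.0613]), (array([0.4748, 0.0104]), array([0.0197, 0.0246]), np.float32(42.9)))
crown [0.5841 0.0164 0.2133]
```

Request:
{"method": "arm_command", "body": {
  "targets": [0, 0, 0.05, 0, 0, 0, 1, 0.02, -0.03, 0.04, 0, 0, -0.02, 1, 0.0337, -0.0463, 0, 0, 0, -0.022, 1, 0.0337, -0.0463, 0, 0, 0, -0.022, 1, 0.0337, -0.0463, 0, 0, 0, -0.022, 1, 0.0337, -0.0463, 0, 0, 0, -0.022, 1, 0.0337, -0.0463, 0, 0, 0, -0.022, 1, 0.0337, -0.0463, 0, 0, 0, -0.022, 1, 0.0337, -0.0463, 0, 0, 0, -0.022, 1, 0.0337, -0.0463, 0, 0, 0, -0.022, 1, 0.0337, -0.0463, 0, 0, 0, -0.022, 1, 0.0337, -0.0463, 0, 0, 0, -0.022, 1]
}}

```text
time: 3.1
position: [0.5871, -0.0057, 0.3229]
ee_rot: [1.016, 2.969, -0.001]
wrist_force: [-0.6, 0.8, -0.0]
finger_gap: 1.0
```

Request:
{"method": "arm_command", "body": {
  "targets": [-0.0066, 0.0147, 0, 0, 0, 0, 0.6, 0, 0, -0.03, 0, 0, 0, 0.6, 0, 0, -0.03, 0, 0, 0, 0.6, 0, 0, 0, 0, 0, 0, 0.6]
}}

```text
time: 3.6
position: [0.5817, 0.0067, 0.2596]
ee_rot: [1.025, 2.969, -0.002]
wrist_force: [-0.9, -0.2, 0.5]
finger_gap: 0.599
```

```bash
python3 - <<'E'
from h import *
a=snapshot("top")["img"][110:210,180:300];b=snapshot("side")["img"][150:270,190:310]
f=lambda i:cv2.resize(i,(400,400),interpolation=cv2.INTER_CUBIC)
cv2.imwrite("pics/t1.png",np.hstack([f(a),f(b)]))
E
```

```text
(no output)
```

View pics/t1.png

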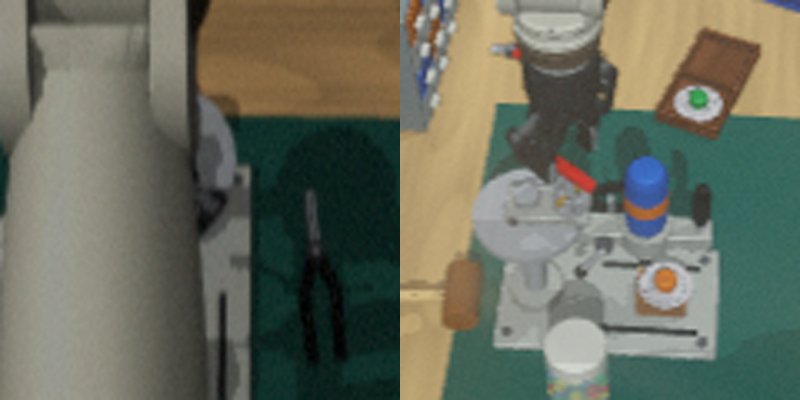

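The side crop shows the fingers just above the bar, one on each side across its width, with the bar at crop (555–595,160–190). Next I descend and close.

Request:
{"method": "arm_command", "body": {
  "targets": [-0.001, 0.002, -0.012, 0, 0, 0, 0.6, 0, 0, -0.011, 0, 0, 0, 0.6, 0, 0, -0.002, 0, 0, 0, 0.3, 0, 0, 0, 0, 0, 0, 0, 0, 0, 0, 0, 0, 0, 0, 0, 0, 0, 0, 0, 0, 0]
}}

```text
time: 4.45
position: [0.5809, 0.0079, 0.2389]
ee_rot: [1.024, 2.963, -0.003]
wrist_force: [1.3, 0.3, -2.6]
finger_gap: 0.146
```

Request:
{"method": "arm_command", "body": {
  "targets": [0, 0, 0.007, 0, 0, 0, 0, 0, 0, 0.006, 0, 0, 0, 0, 0, 0, 0.003, 0, 0, 0, 0, 0, 0, 0, 0, 0, 0, 0]
}}

```text
time: 4.95
position: [0.5808, 0.008, 0.2516]
ee_rot: [1.026, 2.969, -0.006]
wrist_force: [1.3, -0.1, -14.6]
finger_gap: 0.146
```

Request:
{"method": "arm_command", "body": {
  "targets": [0, 0, 0.004, 0, 0, 0, 0, 0, 0, 0.002, 0, 0, 0, 0, 0, 0, 0.001, 0, 0, 0, 0]
}}

```text
time: 5.32
position: [0.5807, 0.0079, 0.2572]
ee_rot: [-1.025, -2.968, 0.007]
wrist_force: [3.6, 0.2, -24.8]
finger_gap: 0.147
```

Request:
{"method": "arm_command", "body": {
  "targets": [0, 0, 0, 0, 0, 0.15, 0, 0, 0, 0.0005, 0, 0, 0.17, 0, 0, 0, 0.0005, 0, 0, 0.17, 0]
}}

```text
time: 5.7
position: [0.5804, 0.0074, 0.2571]
ee_rot: [-0.254, -3.129, 0.01]
wrist_force: [2.7, -2.2, -20.9]
finger_gap: 0.147
```

Request:
{"method": "arm_command", "body": {
  "targets": [0.0003, 0.0006, 0, 0, 0, 0.18, 0, 0, 0, 0.0005, 0, 0, 0.18, 0, 0, 0, 0.0003, 0, 0, 0.18, 0, 0, 0, 0.0003, 0, 0, 0.16, 0, 0, 0, 0, 0, 0, 0.06, 0]
}}

```text
time: 6.32
position: [0.5806, 0.0064, 0.2571]
ee_rot: [0.963, -2.989, 0.014]
wrist_force: [2.7, -1.9, -16.3]
finger_gap: 0.145
```

Request:
{"method": "arm_command", "body": {
  "targets": [0, 0.001, 0, 0, 0, 0.035, 0, 0, 0, -0.001, 0, 0, 0.01, 0, 0, 0, -0.002, 0, 0, 0, 0, 0, 0, -0.002, 0, 0, 0, 0]
}}

```text
time: 6.82
position: [0.5807, 0.0063, 0.2524]
ee_rot: [1.029, -2.967, 0.017]
wrist_force: [1.8, -2.2, -15.7]
finger_gap: 0.146
```

Request:
{"method": "arm_command", "body": {
  "targets": [0, 0.001, -0.001, 0, 0, 0, 0, 0, 0, -0.001, 0, 0, 0, 0, 0, 0, -0.001, 0, 0, 0, 0, 0, 0, -0.0005, 0, 0, 0, 0]
}}

```text
time: 7.32
position: [0.5807, 0.0063, 0.2499]
ee_rot: [-1.027, 2.969, -0.021]
wrist_force: [1.5, -3.5, -9.8]
finger_gap: 0.146
```

Request:
{"method": "arm_command", "body": {
  "targets": [0, 0.001, -0.001, 0, 0, 0, 0, 0, 0, -0.001, 0, 0, 0, 0, 0, 0, 0, 0, 0, 0, 0]
}}

```text
time: 7.7
position: [0.5808, 0.0063, 0.25]
ee_rot: [-1.025, 2.967, -0.026]
wrist_force: [2.0, -2.1, -13.9]
finger_gap: 0.148
```

Request:
{"method": "arm_command", "body": {
  "targets": [0, 0, -0.002, 0, 0, 0, 0, 0, 0, -0.002, 0, 0, 0, 0]
}}

```text
time: 7.95
position: [0.5809, 0.0063, 0.2498]
ee_rot: [-1.023, 2.962, -0.028]
wrist_force: [-2.2, -3.3, 6.9]
finger_gap: 0.147
```

```bash
python3 - <<'E'
from h import *
s=sense();print({k:np.round(s[k],4) for k in("position","wrist_force","wrist_torque","ee_rot","time")})
b=snapshot("side")["img"][150:270,190:310]
cv2.imwrite("pics/t2.png",cv2.resize(b,(500,500),interpolation=cv2.INTER_CUBIC))
E
```

```text
{'position': array([0.5809, 0.0063, 0.2498]), 'wrist_force': array([-2.1915, -3.3062,  6.8644]), 'wrist_torque': array([-0.1756,  0.8086, -0.0437]), 'ee_rot': array([-1.0232,  2.9623, -0.0283]), 'time': np.float64(7.95)}
```

View pics/t2.png

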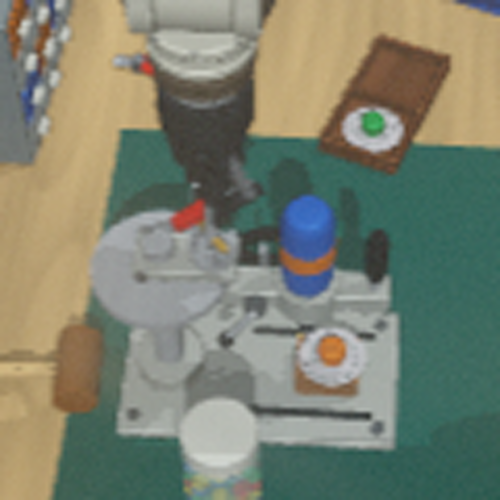

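The bar is turned (crop ≈(187,215)) and seated: the tool now feels an upward push at a lift of about 11 mm. I'll release and rise.

Request:
{"method": "arm_command", "body": {
  "targets": [0, 0, 0.0005, 0, 0, 0, 0.15, 0, 0, 0, 0, 0, 0, 0.4, 0, 0, 0, 0, 0, 0, 0.6, 0, 0, 0, 0, 0, 0, 0.6, 0, 0, 0.03, 0, 0, 0, 0.6, 0, 0, 0.05, 0, 0, 0, 0.6, 0, 0, 0.03, 0, 0, 0, 0.8, -0.05, 0, 0, 0, 0, -0.13, 1, -0.05, 0, 0, 0, 0, -0.13, 1, -0.04, 0, 0, 0, 0, -0.13, 1, 0, 0, 0, 0, 0, -0.13, 1, 0, 0, 0, 0, 0, -0.13, 1]
}}

```text
time: 9.5
position: [0.4395, 0.0083, 0.3652]
ee_rot: [0.004, 3.133, -0.029]
wrist_force: [-0.2, 0.2, -1.6]
finger_gap: 1.001
```

```bash
python3 - <<'E'
from h import *
s=snapshot("side"); W=cloud(s); h=cv2.cvtColor(s["img"],cv2.COLOR_BGR2HSV).astype(int); H,S,V=h[...,0],h[...,1],h[...,2]
near=(np.abs(W[...,0]-.573)<.06)&(np.abs(W[...,1]-.012)<.06)
m=near&((H<8)|(H>172))&(S>150)&(W[...,2]>.235)&(W[...,2]<.29); P=W[m]; print("T",len(P),rect(P),P[:,2].max(),P.mean(0))
cv2.imwrite("pics/t3.png",cv2.resize(s["img"][150:270,190:310],(500,500),interpolation=cv2.INTER_CUBIC))
E
```

```text
T 75 (array([0.5813, 0.0102]), array([0.0134, 0.068 ]), np.float32(40.9)) 0.27376510040282614 [0.58066171 0.01153202 0.26861996]
```

View pics/t3.png

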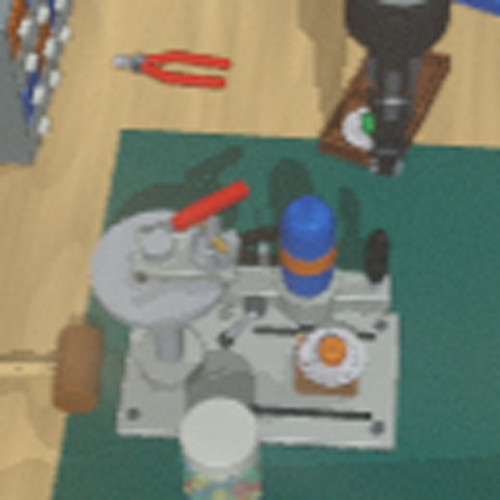

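Handle parked: bar at 40°, raised about 10 mm. Now the grip post.

Request:
{"method": "arm_command", "body": {
  "targets": [-0.002, -0.001, -0.05, 0.018, 0, 0, 1, 0, 0, -0.05, 0, 0, 0, 1, 0, 0, -0.04, 0, 0, 0, 1, 0, 0, -0.01, 0, 0, 0, 1, 0, 0, 0, 0, 0, 0, 1]
}}

```text
time: 10.18
position: [0.4381, 0.0077, 0.2143]
ee_rot: [-0.001, 3.127, 0.001]
wrist_force: [0.2, 0.6, -0.2]
finger_gap: 1.002
```

Request:
{"method": "arm_command", "body": {
  "targets": [-0.001, 0, -0.01, 0, 0, 0, 1, 0, 0, 0, 0, 0, 0, 0.5, 0, 0, 0, 0, 0, 0, 0, 0, 0, 0, 0, 0, 0, 0, 0, 0, 0, 0, 0, 0, 0, 0, 0, 0, 0, 0, 0, 0]
}}

```text
time: 10.92
position: [0.4389, 0.0077, 0.208]
ee_rot: [-0.003, 3.121, 0.001]
wrist_force: [-0.0, -0.4, -1.6]
finger_gap: 0.208
```

Request:
{"method": "arm_command", "body": {
  "targets": [0.0002, -0.0095, 0, 0, 0, 0.05, 0, 0.0019, -0.0189, 0, 0, 0, 0.1, 0, 0.0063, -0.0278, 0, 0, 0, 0.15, 0, 0.0104, -0.0265, 0, 0, 0, 0.15, 0]
}}

```text
time: 11.42
position: [0.4572, -0.0745, 0.208]
ee_rot: [-0.723, 3.037, 0.013]
wrist_force: [8.5, 5.9, -1.7]
finger_gap: 0.203
```

Request:
{"method": "arm_command", "body": {
  "targets": [0.0145, -0.0252, 0, 0, 0, 0.14, 0, 0.0178, -0.0222, 0, 0, 0, 0.15, 0, 0.0209, -0.0193, 0, 0, 0, 0.15, 0, 0.0236, -0.016, 0, 0, 0, 0.15, 0]
}}

```text
time: 11.92
position: [0.5357, -0.1589, 0.208]
ee_rot: [-1.6, 2.682, 0.029]
wrist_force: [3.7, 10.3, 5.6]
finger_gap: 0.206
```

Request:
{"method": "arm_command", "body": {
  "targets": [0.024, -0.0113, 0, 0, 0, 0.14, 0, 0.0272, -0.0083, 0, 0, 0, 0.15, 0, 0.008, -0.0015, 0, 0, 0, 0.04, 0, 0, 0, 0, 0, 0, 0, 0]
}}

```text
time: 12.42
position: [0.5982, -0.1809, 0.208]
ee_rot: [-2.033, 2.372, 0.036]
wrist_force: [-4.9, 0.7, 3.2]
finger_gap: 0.204
```

Request:
{"method": "arm_command", "body": {
  "targets": [0.004, -0.0005, 0, 0, 0, 0, 0, 0.003, -0.0003, 0, 0, 0, 0, 0]
}}

```text
time: 12.68
position: [0.5982, -0.1809, 0.208]
ee_rot: [-2.037, 2.381, 0.053]
wrist_force: [-18.7, 2.2, 5.1]
finger_gap: 0.209
```

Head at its stop: no further motion and an 18.7 N push back, φ≈1.40. I'll release, rise and move off to view the pendant.

Request:
{"method": "arm_command", "body": {
  "targets": [0, 0, 0, 0, 0, 0, 0.2, 0, 0, 0, 0, 0, 0, 0.5, 0, 0, 0, 0, 0, 0, 1, 0, 0, 0, 0, 0, 0, 1, 0, 0, 0.03, 0, 0, 0, 1, 0, 0, 0.05, 0, 0, 0, 1, -0.01, 0, 0.05, 0, 0, 0, 1, -0.05, -0.02, 0, 0, 0, -0.06, 1, -0.06, -0.01, 0, 0, 0, -0.06, 1, -0.06, 0, 0, 0, 0, -0.06, 1, -0.04, 0, 0, 0, 0, 0, 1, 0, 0, 0, 0, 0, 0, 1]
}}

```text
time: 14.18
position: [0.3743, -0.2117, 0.3408]
ee_rot: [-1.804, 2.556, 0.045]
wrist_force: [-0.2, 0.5, -0.4]
finger_gap: 0.998
```

```bash
python3 - <<'E'
from h import *
np.set_printoptions(precision=4,suppress=True)
o=[]
for c in("top","side"):
    s=snapshot(c); W=cloud(s); h=cv2.cvtColor(s["img"],cv2.COLOR_BGR2HSV).astype(int); H,S,V=h[...,0],h[...,1],h[...,2]
    g=(H>4)&(H<20)&(S>140)&(np.abs(W[...,0]-.47)<.04)&(np.abs(W[...,1]-.01)<.04)&(W[...,2]>.045)&(W[...,2]<.075); P=W[g]; print(c,"orange",len(P),(P.mean(0),rect(P)) if len(P)>3 else 0)
    Q=P[P[:,2]>.061]; print(" top part",len(Q),Q.mean(0) if len(Q) else 0)
    g=(S<60)&(np.abs(W[...,0]-.473)<.05)&(np.abs(W[...,1]-.01)<.05)&(W[...,2]>.0425)&(W[...,2]<.06); print(" disc",g.sum(),cv2.minEnclosingCircle(np.float32(W[g][:,:2])),np.median(W[g],0))
    for n,z in(("pendant",.042),("free_pocket",.006),("drill_stand",0),("green_pendant",.006),("grip_post",.215)):
        for f in place_of(c,n)[:3]: print(" ",n,round(f["p"],2),np.round(f["centre"]),atz(s,f["centre"],z))
    for q in regions_of(c,"tray"):
        P=W[q["region"]]; P=P[(P[:,2]>.012)&(P[:,2]<.027)]
        if len(P)>20: print(" tray",round(q["p"],2),rect(P),np.median(s["img"][q["region"]],0))
    dark=(H<20)&(S>80)&(V<140)&(W[...,2]>.015)&(W[...,2]<.026)&(np.abs(W[...,0]-.43)<.1)&(np.abs(W[...,1]+.34)<.11); 
    m=cv2.connectedComponentsWithStats(dark.astype(np.uint8),connectivity=8); k=1+np.argmax(m[2][1:,4]); print(" dark",rect(W[m[1]==k]),m[2][k])
    cv2.imwrite(f"pics/{c}4.png",s["img"]); o.append(cv2.resize(s["img"][130:290,170:370],(400,320),interpolation=cv2.INTER_CUBIC))
cv2.imwrite("pics/t4.png",np.hstack(o)); print(sense()["ee_rot"],sense()["time"])
E
```

```text
top orange 44 (array([0.4751, 0.0068, 0.0622]), (array([0.4758, 0.0072]), array([0.0234, 0.0234]), np.float32(156.5)))
 top part 27 [0.4742 0.0064 0.0647]
 disc 197 ((0.4756082594394684, 0.007492864038795233), 0.03333207592368126) [0.4726 0.0058 0.0461]
  pendant 0.61 [233. 204.] [0.4731 0.0057 0.042 ]
  free_pocket 0.59 [416. 261.] [ 0.284  -0.6332  0.006 ]
  drill_stand 0.86 [236. 162.] [0.6349 0.0035 0.    ]
  grip_post 0.95 [293. 156.] [ 0.6001 -0.1873  0.215 ]
 tray 0.88 (array([ 0.3132, -0.6003]), array([0.0914, 0.1742]), np.float32(69.0)) [105.  43.  17.]
 tray 0.85 (array([ 0.1856, -0.3806]), array([0.0629, 0.0911]), np.float32(145.8)) [96.  41.  17.5]
 tray 0.37 (array([0.8323, 0.0337]), array([0.0179, 0.1686]), np.float32(4.8)) [ 59.5  93.  120.5]Traceback (most recent call last):
  File "<stdin>", line 15, in <module>
    return _wrapfunc(a, 'argmax', axis=axis, out=out, **kwds)
    return bound(*args, **kwds)
ValueError: attempt to get argmax of an empty sequence
```

```bash
python3 - <<'E'
from h import *
np.set_printoptions(precision=4,suppress=True)
for c in("top","side"):
    s=snapshot(c); im=cv2.imread("pics/top0.png") if c=="top" else s["img"]
    h=cv2.cvtColor(im,cv2.COLOR_BGR2HSV).astype(int); H,S,V=h[...,0],h[...,1],h[...,2]
    pc=proj(s,[.43,-.345,.022]).astype(int); print(c,pc,h[pc[1],pc[0]])
    b=np.zeros(H.shape,bool); r=35; b[pc[1]-r:pc[1]+r,pc[0]-r:pc[0]+r]=1
    d=b&((H<18)|(H>170))&(S>70)&(V<(105 if c=="top" else 140))
    m=cv2.connectedComponentsWithStats(d.astype(np.uint8)); k=1+np.argmax(m[2][1:,4]); ys,xs=np.where(m[1]==k)
    P=np.array([atz(s,(x,y),.022) for x,y in zip(xs,ys)]); print(" tray by colour",len(P),rect(P))
    W=cloud(s)
    if c=="side":
        for q in regions_of(c,"tray"):
            P=W[q["region"]]; P=P[(P[:,2]>.012)&(P[:,2]<.027)]
            if len(P)>20: print(" tray",round(q["p"],2),rect(P),np.median(im[q["region"]],0))
        P=W[(np.abs(W[...,0]-.475)<.05)&(np.abs(W[...,1]-.01)<.05)&(W[...,2]>.0425)&(W[...,2]<.06)&(S<60)];print(" disc",cv2.minEnclosingCircle(np.float32(P[:,:2])))
        for f in place_of(c,"pendant")[:2]: print(" pendant",f["p"],atz(s,f["centre"],.042))
        for f in place_of(c,"free_pocket")[:3]: print(" fp",f["p"],atz(s,f["centre"],.006))
    else: im=s["img"]
    cv2.imwrite(f"pics/{c}4.png",cv2.resize(im[130:290,170:370],(400,320),interpolation=cv2.INTER_CUBIC))
cv2.imwrite("pics/t4.png",np.hstack([cv2.imread("pics/top4.png"),cv2.imread("pics/side4.png")])); print(sense()["ee_rot"],sense()["time"])
E
```

```text
top [332 217] [ 12 159  45]
 tray by colour 1127 (array([ 0.4326, -0.3548]), array([0.0982, 0.1852]), np.float32(69.4))
side [283 172] [ 11 124 115]
 tray by colour 466 (array([ 0.4338, -0.3382]), array([0.0944, 0.185 ]), np.float32(70.1))
 tray 0.89 (array([ 0.2179, -0.3339]), array([0.0907, 0.1786]), np.float32(53.4)) [171.  97.  63.]
 tray 0.79 (array([ 0.4349, -0.3449]), array([0.0893, 0.1816]), np.float32(69.9)) [ 57.  81. 112.]
 tray 0.52 (array([ 0.3222, -0.576 ]), array([0.0896, 0.1423]), np.float32(68.9)) [178.5 101.   65. ]
 disc ((0.4797978401184082, 0.01014980860054493), 0.03453866392374039)
 pendant 0.72 [0.478  0.0151 0.042 ]
 fp 0.62 [ 0.1888 -0.3589  0.006 ]
 fp 0.61 [ 0.4121 -0.3725  0.006 ]
 fp 0.61 [ 0.3073 -0.6237  0.006 ]
[-1.8077  2.5556  0.0497] 14.775
```

View pics/t4.png

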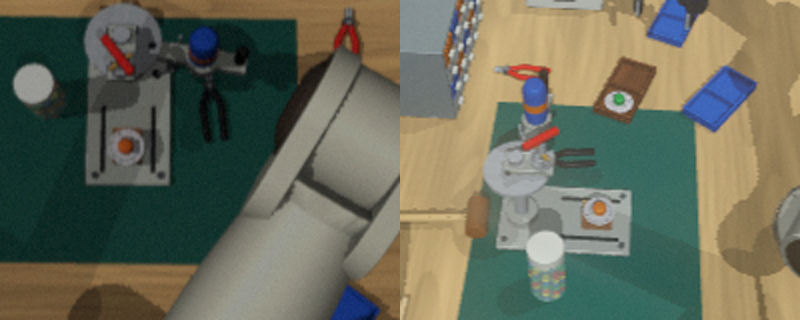

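The views show the head aside (post at crop left (240,55)) and the pendant's orange stud on the block at (125,147). Moving over the pendant.

Request:
{"method": "arm_command", "body": {
  "targets": [0.02, 0.044, -0.01, -0.0257, -0.0182, 0, 1, 0.02, 0.044, -0.01, 0, 0, 0, 1, 0.021, 0.044, -0.02, 0, 0, 0, 1, 0.021, 0.044, -0.03, 0, 0, 0, 1, 0.02, 0.044, -0.03, 0, 0, 0, 1, 0, 0, -0.05, 0, 0, 0, 1, 0, 0, -0.04, 0, 0, 0, 0.8, 0, 0, 0, 0, 0, 0, 0.7]
}}

```text
time: 15.78
position: [0.4824, 0.016, 0.1468]
ee_rot: [-1.804, 2.552, -0.009]
wrist_force: [-0.4, 0.2, 0.8]
finger_gap: 0.705
```

```bash
python3 - <<'E'
from h import *
np.set_printoptions(precision=4,suppress=True)
print(sense()["position"],sense()["ee_rot"])
s=snapshot("top");W=cloud(s);im=s["img"];h=cv2.cvtColor(im,cv2.COLOR_BGR2HSV).astype(int); H,S,V=h[...,0],h[...,1],h[...,2]
for q in regions_of("top","tray"):
    P=W[q["region"]]; P=P[(P[:,2]>.012)&(P[:,2]<.027)]
    if len(P)>20: print(" tray",round(q["p"],2),rect(P),np.median(im[q["region"]],0))
for f in place_of("top","free_pocket")[:3]: print(" fp",f["p"],atz(s,f["centre"],.006))
for n in("tray",):
  for f in place_of("top",n)[:3]: print(n,f["p"],atz(s,f["centre"],0))
ok=(W[...,2]>.014)&(W[...,2]<.026)&(np.abs(W[...,0]-.433)<.1)&(np.abs(W[...,1]+.345)<.1)
P=W[ok];print("hi pts",len(P),rect(P),"1%:",rect(P[(P[:,2]>.017)]))
# floor of empty pocket and rim template fit
from scipy.optimize import minimize
a0=np.radians(69.8)
Q=W[(np.abs(W[...,0]-.433)<.12)&(np.abs(W[...,1]+.345)<.12)]
Q=Q[Q[:,2]>-.01]
def f(p):
    c,s_=np.cos(p[2]),np.sin(p[2]); u=(Q[:,0]-p[0])*c+(Q[:,1]-p[1])*s_; v=-(Q[:,0]-p[0])*s_+(Q[:,1]-p[1])*c
    z=np.where((abs(u)<.086)&(abs(v)<.045),.021,0.); z=np.where((abs(u)>.003)&(abs(u)<.08)&(abs(v)<.039),.006,z)
    e=np.clip(abs(Q[:,2]-z),0,.01); e[(Q[:,2]>.024)]=0
    g=(u*np.sign(side)>0)&(abs(u)<.08)&(abs(v)<.039); e[g]=0; return e.mean()
side=1
side=1 if ((.4467-.433)*np.cos(a0)+(-.307+.345)*np.sin(a0))>0 else -1
best=min(((f((x,y,a)),x,y,a) for x in np.arange(.42,.446,.002) for y in np.arange(-.36,-.334,.002) for a in a0+np.radians([-1.5,0,1.5])))
r=minimize(f,best[1:],method="Nelder-Mead",options=dict(initial_simplex=np.array(best[1:])+np.array([[0,0,0],[.003,0,0],[0,.003,0],[0,0,.02]])))
p=r.x;d=np.array([np.cos(p[2]),np.sin(p[2])]);print("fit",best,p,np.degrees(p[2]),r.fun,"pocket",p[:2]-side*d*.0415, "other",p[:2]+side*d*.0415)
cv2.imwrite("pics/t5.png",np.hstack([cv2.resize(im[180:260,290:390],(400,320),interpolation=cv2.INTER_CUBIC),cv2.resize(snapshot("side")["img"][190:270,220:320],(400,320),interpolation=cv2.INTER_CUBIC)]))
E
```

```text
[0.4824 0.016  0.1468] [-1.8035  2.5516 -0.0095]
 tray 0.91 (array([ 0.2175, -0.337 ]), array([0.0904, 0.1714]), np.float32(53.7)) [112.  46.  19.]
 tray 0.7 (array([ 0.4333, -0.3492]), array([0.0912, 0.1724]), np.float32(70.0)) [17. 27. 50.]
 tray 0.55 (array([ 0.3133, -0.5999]), array([0.091 , 0.1743]), np.float32(69.1)) [76. 30. 12.]
 fp 0.92 [ 0.2927 -0.6429  0.006 ]
 fp 0.91 [ 0.1966 -0.373   0.006 ]
 fp 0.88 [ 0.428  -0.3946  0.006 ]
tray 0.72 [ 0.3088 -0.6024  0.    ]
tray 0.71 [ 0.2177 -0.337   0.    ]
tray 0.66 [ 0.4239 -0.3326  0.    ]
hi pts 332 (array([ 0.4333, -0.3492]), array([0.0912, 0.1724]), np.float32(70.0)) 1%: (array([ 0.4333, -0.3492]), array([0.0912, 0.1724]), np.float32(70.0))
fit (np.float64(0.0020084263270438454), np.float64(0.434), np.float64(-0.35), np.float64(1.218239817892042)) [ 0.4339 -0.35    1.2123] 69.4576150200561 0.001999617955942765 pocket [ 0.4194 -0.3889] other [ 0.4485 -0.3111]
```

View pics/t5.png

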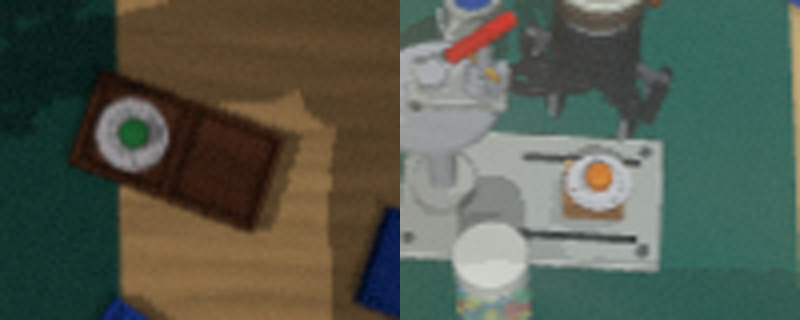

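The confirming crop shows the dark wooden tray with the green pendant at left (133,133) and the empty pocket at right (225,155). The orange pendant is at right-panel (598,178), directly under the gripper. I'll align, descend and grip the stud.

Request:
{"method": "arm_command", "body": {
  "targets": [-0.006, -0.008, 0, 0, 0, 0, 0.7, 0, 0, -0.04, 0, 0, 0, 0.7, 0, 0, -0.03, 0, 0, 0, 0.6, 0, 0, 0, 0, 0, 0, 0.6]
}}

```text
time: 16.52
position: [0.4796, 0.0053, 0.0838]
ee_rot: [-1.794, 2.545, -0.022]
wrist_force: [-0.6, 0.2, 1.3]
finger_gap: 0.599
```

Request:
{"method": "arm_command", "body": {
  "targets": [-0.0035, 0.0027, -0.015, 0, 0, 0, 0.6, 0, 0, -0.014, 0, 0, 0, 0.6, 0, 0, 0, 0, 0, 0, 0.6]
}}

```text
time: 16.9
position: [0.477, 0.0078, 0.056]
ee_rot: [-1.792, 2.543, -0.025]
wrist_force: [0.1, 0.6, 0.8]
finger_gap: 0.603
```

Request:
{"method": "arm_command", "body": {
  "targets": [-0.001, 0, -0.007, 0, 0, 0, 0.6, 0, 0, -0.001, 0, 0, 0, 0.45, 0, 0, 0, 0, 0, 0, 0.4, 0, 0, 0, 0, 0, 0, 0.2, 0, 0, 0, 0, 0, 0, 0.1, 0, 0, 0, 0, 0, 0, 0, 0, 0, 0, 0, 0, 0, 0]
}}

```text
time: 17.77
position: [0.4769, 0.0078, 0.049]
ee_rot: [-1.791, 2.541, -0.027]
wrist_force: [-0.3, 0.2, 0.2]
finger_gap: 0.287
```

Request:
{"method": "arm_command", "body": {
  "targets": [0, 0, 0.015, 0, 0, 0, 0, 0, 0, 0.03, 0, 0, 0, 0, 0, 0, 0.03, 0, 0, 0, 0, 0, 0, 0, 0, 0, 0, 0]
}}

```text
time: 18.27
position: [0.4767, 0.0078, 0.1288]
ee_rot: [-1.791, 2.541, -0.027]
wrist_force: [0.2, 0.1, -1.2]
finger_gap: 0.294
```

```bash
python3 - <<'E'
from h import *
s=sense();print(s["position"],s["ee_rot"],s["wrist_force"],s["finger_gap"])
s=snapshot("side");cv2.imwrite("pics/t6.png",cv2.resize(s["img"][150:270,220:340],(500,500),interpolation=cv2.INTER_CUBIC))
E
```

```text
[0.47665047 0.00782139 0.12883687] [-1.79079205  2.54075617 -0.02727834] [ 0.24967788  0.06257554 -1.15016951] 0.29382601535867253
```

View pics/t6.png

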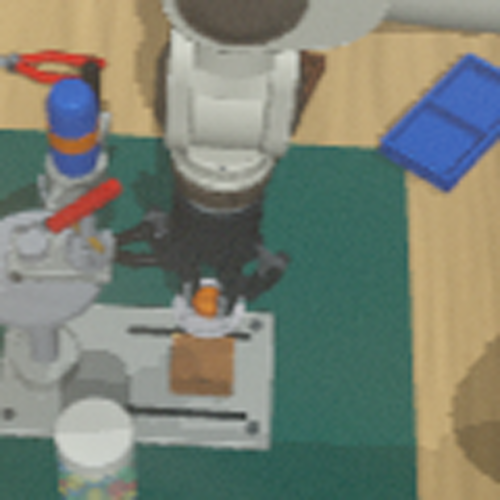

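The pendant is held, disc level, at crop (208,310), clear of the block. Carrying it to the tray.

Request:
{"method": "arm_command", "body": {
  "targets": [-0.003, -0.02, 0, 0, 0, 0, 0, -0.006, -0.04, 0, 0, 0, 0, 0, -0.006, -0.042, 0, 0, 0, 0, 0, -0.006, -0.042, 0, 0, 0, 0, 0, -0.006, -0.042, 0, 0, 0, 0, 0, -0.006, -0.042, 0, 0, 0, 0, 0, -0.006, -0.042, 0, 0, 0, 0, 0, -0.006, -0.042, 0, 0, 0, 0, 0, -0.006, -0.042, 0, 0, 0, 0, 0, -0.004, -0.025, 0, 0, 0, 0, 0, 0, 0, 0, 0, 0, 0, 0]
}}

```text
time: 19.7
position: [0.4133, -0.3806, 0.1169]
ee_rot: [-1.797, 2.545, -0.006]
wrist_force: [-0.2, 0.6, -1.5]
finger_gap: 0.288
```

Request:
{"method": "arm_command", "body": {
  "targets": [0.0067, -0.006, -0.02, 0, 0, 0, 0, 0, 0, -0.03, 0, 0, 0, 0, 0, 0, -0.02, 0, 0, 0, 0, 0, 0, 0, 0, 0, 0, 0]
}}

```text
time: 20.2
position: [0.4207, -0.3834, 0.0393]
ee_rot: [-1.801, 2.543, 0.001]
wrist_force: [-0.0, -0.3, -0.5]
finger_gap: 0.291
```

```bash
python3 - <<'E'
from h import *
np.set_printoptions(precision=4,suppress=True)
s=sense();print(s["position"],s["ee_rot"],s["wrist_force"],s["finger_gap"])
o=[]
for c in("top","side"):
    s=snapshot(c); p=proj(s,[.42,-.3865,.006]); q=proj(s,[.434,-.3475,.02]); print(c,p)
    W=cloud(s);h=cv2.cvtColor(s["img"],cv2.COLOR_BGR2HSV).astype(int)
    g=(h[...,0]>4)&(h[...,0]<20)&(h[...,1]>150)&(h[...,2]>120)&(np.abs(W[...,0]-.42)<.05)&(np.abs(W[...,1]+.386)<.05)&(W[...,2]>.04); print(g.sum(),W[g].mean(0) if g.any() else 0)
    x,y=int(q[0]),int(q[1]); o.append(cv2.resize(s["img"][y-40:y+40,x-50:x+50],(400,320),interpolation=cv2.INTER_CUBIC))
cv2.imwrite("pics/t7.png",np.hstack(o))
E
```

```text
[ 0.4207 -0.3834  0.0393] [-1.801   2.5428  0.0012] [-0.0446 -0.3124 -0.5158] 0.2911749610098397
top [343.7983 221.3133]
1 [ 0.4201 -0.3732  0.0527]
side [285.383  168.8147]
22 [ 0.4227 -0.3763  0.0523]
```

View pics/t7.png

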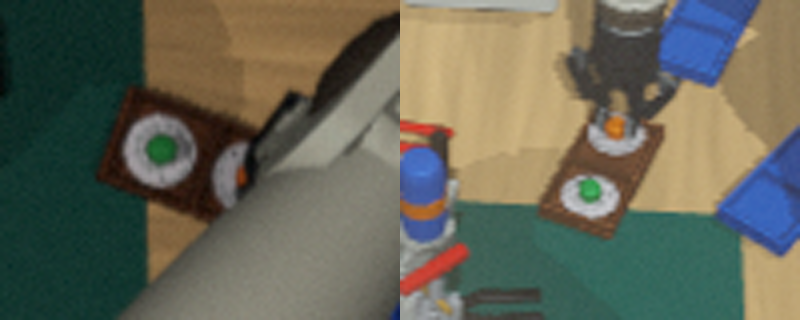

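Both views show the pendant above the empty pocket: orange at top-crop (242,175) and side-crop (615,127). Lowering it.

Request:
{"method": "arm_command", "body": {
  "targets": [-0.0005, -0.0035, -0.01, 0, 0, 0, 0, 0, 0, -0.01, 0, 0, 0, 0, 0, 0, -0.002, 0, 0, 0, 0, 0, 0, 0, 0, 0, 0, 0]
}}

```text
time: 20.8
position: [0.4219, -0.3886, 0.0199]
ee_rot: [-1.801, 2.542, -0.008]
wrist_force: [0.2, 0.3, -0.6]
finger_gap: 0.292
```

Request:
{"method": "arm_command", "body": {
  "targets": [-0.0015, 0.001, -0.004, 0, 0, 0, 0, 0, 0, -0.002, 0, 0, 0, 0, 0, 0, 0, 0, 0, 0, 0]
}}

```text
time: 21.18
position: [0.4204, -0.3877, 0.014]
ee_rot: [-1.801, 2.542, -0.009]
wrist_force: [0.5, 0.8, -1.4]
finger_gap: 0.289
```

Request:
{"method": "arm_command", "body": {
  "targets": [0, 0, -0.0015, 0, 0, 0, 0, 0, 0, 0, 0, 0, 0, 0]
}}

```text
time: 21.42
position: [0.4206, -0.3879, 0.0131]
ee_rot: [-1.8, 2.541, -0.01]
wrist_force: [0.3, 0.1, -0.4]
finger_gap: 0.293
```

Request:
{"method": "arm_command", "body": {
  "targets": [0, 0, -0.001, 0, 0, 0, 0, 0, 0, -0.0005, 0, 0, 0, 0]
}}

```text
time: 21.68
position: [0.4207, -0.3879, 0.0129]
ee_rot: [-1.8, 2.541, -0.012]
wrist_force: [-1.8, 1.6, 5.0]
finger_gap: 0.286
```

Request:
{"method": "arm_command", "body": {
  "targets": [0, 0, 0.0005, 0, 0, 0, 0.32, 0, 0, 0, 0, 0, 0, 0.4, 0, 0, 0, 0, 0, 0, 0.5, 0, 0, 0, 0, 0, 0, 0.5, 0, 0, 0.01, 0, 0, 0, 0.5, 0, 0, 0.03, 0, 0, 0, 0.5, 0, 0, 0.05, 0, 0, 0, 0.5, 0, 0, 0.05, 0, 0, 0, 0.6, -0.03, 0.04, 0.05, 0, 0, 0, 0.6, -0.04, 0.05, 0.03, 0, 0, 0, 0.6, -0.03, 0.05, 0.03, 0, 0, 0, 0.6, 0, 0.06, 0, 0, 0, 0, 0.6]
}}

```text
time: 23.18
position: [0.3276, -0.1994, 0.2605]
ee_rot: [-1.794, 2.544, -0.015]
wrist_force: [1.7, 0.4, -0.6]
finger_gap: 0.605
```

Request:
{"method": "arm_command", "body": {
  "targets": [0, 0.06, 0, 0, 0, 0, 0.6, 0, 0.06, 0, 0, 0, 0, 0.6, 0, 0.06, 0, 0, 0, 0, 0.6, 0, 0, 0, 0, 0, 0, 0.6]
}}

```text
time: 23.68
position: [0.3252, -0.011, 0.2649]
ee_rot: [-1.795, 2.534, -0.024]
wrist_force: [0.2, 0.0, -0.2]
finger_gap: 0.604
```

```bash
python3 - <<'E'
from h import *
np.set_printoptions(precision=4,suppress=True)
s=sense();print(s["position"],s["wrist_force"],s["finger_gap"],s["time"])
o=[]
for c in("top","side"):
    s=snapshot(c); W=cloud(s);h=cv2.cvtColor(s["img"],cv2.COLOR_BGR2HSV).astype(int)
    g=(h[...,0]>4)&(h[...,0]<20)&(h[...,1]>190)&(h[...,2]>100)&(np.abs(W[...,0]-.42)<.04)&(np.abs(W[...,1]+.386)<.04)&(W[...,2]>.017); print(c,"orange",g.sum(),W[g].mean(0) if g.any() else 0, W[g][:,2].max() if g.any() else 0)
    d=(h[...,1]<70)&(h[...,2]>90)&(np.abs(W[...,0]-.42)<.04)&(np.abs(W[...,1]+.386)<.04)&(W[...,2]<.025); P=W[d]; print("disc z",len(P),np.percentile(P[:,2],[5,50,95]),cv2.minEnclosingCircle(np.float32(P[:,:2])))
    m=(np.abs(W[...,0]-.58)<.05)&(np.abs(W[...,1]-.01)<.05)&((h[...,0]<8)|(h[...,0]>172))&(h[...,1]>150)&(W[...,2]>.235)&(W[...,2]<.29); print("T",rect(W[m]) if m.sum()>4 else 0,W[m].mean(0))
    for n,z in(("grip_post",.215),("bead_jar",0),("long_pliers",0),("tape_roll",0),("glue_tube",0),("cutters",0)):
        for f in place_of(c,n)[:1]: print(n,round(f["p"],2),atz(s,f["centre"],z))
    o.append(cv2.resize(s["img"][100:300,150:400],(400,320),interpolation=cv2.INTER_CUBIC))
cv2.imwrite("pics/t8.png",np.hstack(o))
E
```

```text
[ 0.3252 -0.011   0.2649] [ 0.1547  0.009  -0.2167] 0.6035871606543982 23.675
top orange 26 [ 0.4197 -0.3885  0.0276] 0.03160137401526836
disc z 143 [0.0051 0.0097 0.0153] ((0.4229702055454254, -0.38915514945983887), 0.03194788843393326)
T (array([0.58  , 0.0072]), array([0.0127, 0.0702]), np.float32(44.2)) [0.5791 0.0059 0.2701]
grip_post 0.59 [ 0.5972 -0.1872  0.215 ]
bead_jar 0.89 [0.5661 0.1531 0.    ]
long_pliers 0.71 [ 0.5892 -0.1417  0.    ]
tape_roll 0.78 [0.4347 0.3331 0.    ]
glue_tube 0.67 [ 0.6705  0.3758 -0.    ]
cutters 0.47 [ 0.7121 -0.4031  0.    ]
side orange 8 [ 0.4205 -0.383   0.028 ] 0.03041936268338264
disc z 93 [0.0035 0.0093 0.0148] ((0.42596548795700073, -0.38369977474212646), 0.045751169323921204)
T (array([0.5813, 0.0108]), array([0.0126, 0.0709]), np.float32(43.4)) [0.5807 0.0118 0.2688]
grip_post 0.92 [ 0.5979 -0.1748  0.215 ]
bead_jar 0.61 [0.5594 0.1436 0.    ]
tape_roll 0.89 [0.4358 0.3292 0.    ]
glue_tube 0.62 [0.6664 0.3724 0.    ]
cutters 0.44 [ 0.7201 -0.3795  0.    ]
```

View pics/t8.png

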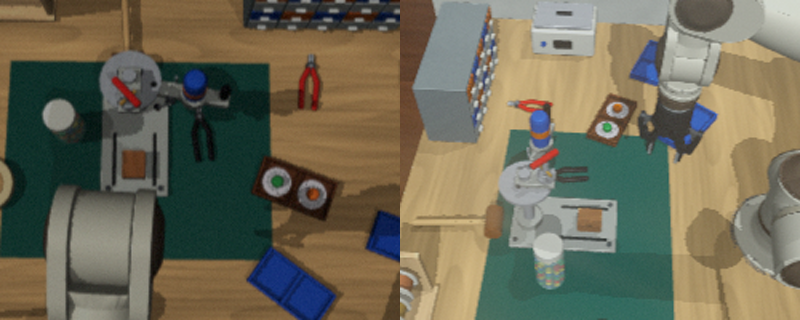

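```bash
python3 -c "
from h import *
print(hand_in())"
```

```text
the job is handed in; nothing more can be done
None
```

The job is done and handed in at about 24 s of robot time, well under the 70 s limit. `hand_in()` reports no verdict.

- **Plunger:** I pulled it up to its top stop, twisted it about 76° and let it down into the rest notch, then released it. Afterwards the bar still stood about 10 mm higher than when locked.
- **Drill head:** I swung it by the grip post to the −y side, away from the jar. At about 1.40 rad it stopped moving and pushed back with about 19 N, so it was on its stop.
- **Pendant:** I lifted it by its orange stud and set it down in the empty pocket of the dark wooden tray. I released it once I felt it touch the floor.

Last checks, with the arm clear and nothing in the gripper:

- **Pendant position:** The pendant lies in the free pocket at about (0.421, −0.387), against a target of (0.420, −0.387). Its disc is about 10 mm above the bench and the stud top close to the expected 28 mm, so it is flat.
- **Other things:** The green pendant looks undisturbed in the last picture. The jar, pliers, tape and glue are within about 1 cm of where they started, as the networks place them.

Some readings did not agree perfectly:

- **Side and top cameras:** They differ by about 3–6 mm on most points; I used values between the two.
- **Parked bar angle:** It read 41–44° where 38° was expected. I put this down to pixel size or play in the notch.
- **Cutters:** The network's estimates of their position scatter by about 2 cm, but I went nowhere near them.

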